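# Zero the colour dispenser and crank out three turns

### The job

Zero the colour dispenser: turn its crank back (anticlockwise seen from above) until you feel it come up against its stop inside, and keep it pressed there lightly, with about 12 N, for half a second, without ever forcing it. Then crank exactly three full turns clockwise from that stop, no further, and let go, leaving the masks and other things around it where they are.

Things in the scene. Friction and masses are not known exactly. Their poses are not given: they have to be found in the camera images.
- dispenser: Bench colour dispenser, bolted down: a dark base plate 250 x 170 x 12 mm, on it a grey block 110 x 110 mm up to 132 mm above the table, a round aluminium pump head (100 mm across, top at 155 mm) and on top a horizontal crank on an upright axis. A steel spout (20 mm bar, 112 mm above the table) sticks out 115 mm from the axis towards its -x. Origin on the table right under the crank axis; z up. It stands at a different place and heading each time.
- axis (a point): Point on the upright crank axis, at the top of the steel shaft end (34 mm across), 189 mm above the table. Turns with the dispenser only. The pose is read to a few mm.
- handle (a point): Middle of the crank's grip: an upright black cylinder 24 mm across and 47 mm tall (from 184 to 231 mm above the table; this point at 210 mm), which spins freely on its pin, 60 mm from the crank axis. Below it is the flat crank arm, 18 mm wide, 8 mm thick, top at 182 mm; it reaches 60 mm + 14 mm out on the grip side and 22 mm + 17 mm (a small counterweight, up to 184 mm) on the other. Around the axis at the grip's height all is free.
- shaft (a joint): Angle of the dispenser's shaft in rad, 0 at its rigid inner stop, growing clockwise from above, 6.283 a turn; nothing on the machine shows it. The unseen stop lies elsewhere around the axis each time: at 0 the grip stands within 0.6 rad of the spout side (-x). Starts 0.9 to 4.2 rad clockwise of it, can run on to five turns. A drag of 0.2 N m (3.3 N at the grip) holds it where it is left.
- crank (a joint): Elastic twist of the crank arm against the shaft in rad, 0 unloaded, positive when the grip is pushed clockwise: 30 N m per rad, so 1 N at the grip is 0.002 rad or 0.12 mm of its travel. More than 0.05 rad (25 N along the arc at the grip) either way overloads it. Too small to see.
- cup: White open cup, 64 mm across, 68 mm tall, loose on the base plate under the spout. Origin under its centre. Bystander.
- mask_a: Red face mask lying face up, about 150 x 120 x 75 mm, loose. Origin under its middle. Bystander.
- mask_b: Another red mask, the same. Bystander.
- brush: Flat brush lying down, 220 mm long along its x, loose. Origin under its middle. Bystander.
- tray: White open tray 160 x 110 x 30 mm, loose. Origin under its centre. Bystander.

How it is judged (in metres and radians):
On the way, in this order (a step that is already met when the one before it is completed fails the run):
1. the crank is held against its stop with a light push (8 to 25 N at the grip) (value of joint shaft below 0.04 rad and value of joint crank below -0.016 rad), for 0.25 s.
2. the crank has been turned three turns clockwise from the stop (value of joint shaft above 18.59 rad), for 0.1 s.
At the end, for the whole second after the job is handed in: The shaft stands three turns (18.85 rad) clockwise of its stop, within 0.26 rad (15 degrees), at rest and released (value of joint shaft between 18.59 and 19.11 rad and velocity of joint shaft between -0.05 and 0.05 rad/s and contact force between dispenser and the arm below 0.1 N); the robot touches nothing.
It fails at once if the crank arm is overloaded (more than 25 N along its arc at the grip) (value of joint crank above 0.05 rad or value of joint crank below -0.05 rad).
It fails at once if the crank is turned more than 0.4 rad past the third turn (colour already drawn cannot be put back) (value of joint shaft above 19.25 rad).
It fails at once if a bystander is moved by more than 30 mm (distance of any of cup, mask_a, mask_b, brush, tray from where it was at the start of the episode above 0.03 m).
It also fails if it takes over 72 s, if anything falls off the work surface, if the arm or the gripper's body presses on something with over 40 N, if the wrist force passes 120 N, or if a joint passes its speed limit or range.

### The arm

A 6-joint arm with a two-finger parallel gripper is mounted at the origin on the work surface. World frame = base frame: x ahead of the robot, y to its left, z up, the work surface at z = 0. Lengths are in mm, angles in rad, forces in N, time in s.
With the tool pointing down it reaches from about 275 to 775 mm from the base axis. Payload 14.6 kg.
Tool frame: the origin (TCP) lies where the fingers leave the gripper's body, on its centre line; the fingertips stand 73 mm ahead of it and the grasp point (between the pads) lies 54 mm ahead of it; z points along the fingers, x is the direction in which the jaws open and shut, and the axes are right-handed (so a half turn about z gives the same grasp; the last joint's range is limited). The gripper opens to 85 mm and grips with 20 to 120 N. Pads are 22 mm wide; open, the fingers measure 114 mm over their backs; the gripper's body (76 mm by 85 mm) begins 54 mm behind the grasp point. The pads swing forward as they close: fully open they stand 13 mm farther back than shut.
Start: joints at [-1.383, 0.263, -0.048, 1.259, 0, 1.415], TCP at [176.46, -494.46, 303.878] pointing down, gripper open.
Joint ranges: [-2.65, 2.65], [-0.89, 1.7], [-1.18, 1.37], [-2.13, 2.11], [-1.35, 1.29], [-3.14, 3.14]. Speed limits (rad/s): [1.89, 1.89, 2.57, 2.79, 3.14, 3.14].

### API

Orientations are given as a unit quaternion [w, x, y, z].
In Python, from workcell import * gives the robot as it stands.
- The arm moves only by the tool send_rows, never from a script. Its argument "targets" is a list of rows, each a list of 3 entries, a list of its own where there are three numbers: the turn, a rotation vector about the tool's x, y, z in degrees, then the shift along the tool's x, y, z in cm, then the gripper command: -1 is fully open, 1 is shut, values between are in proportion. A call has 1 to 8 rows; each row is the pose to reach, as a shift and turn from the pose measured when the call began, along the tool's axes at that moment; what a row does not reach only later rows make up. A row lasts 1/8 s, in which the tool goes at most 62.5 mm and 10.7 degrees, less where a joint would pass 70% of its speed; a pose out of reach is approached as far as the arm can. A call with a gripper value outside its range is refused whole. The fingers move at their own pace and stop on an object; the grip force is fixed at half the most. Time passes only in rows, so rows that repeat a pose let the fingers close. It gives the time, the measured TCP pose, the force and the opening at its end, in the units of the state.
- get_obs(): the state, without advancing time (a new reading comes with each control period).
- camera(name): name is "scene" or "top" or "wrist"; returns the picture (420x560x3 uint8, red, green, blue); there is no depth.
- get_calibration(name): a dict with "intrinsics" (3x3 intrinsics, pixels), "k1" (the pictures are not rectified: a ray, as slopes to the right and down, at radius r is drawn at 1 + k1 r^2 times it, then the intrinsics apply), "eye" and "rotation" of the camera in the world; the wrist camera has in their place "tool_from_camera" (4x4, takes a point from camera to tool coordinates, whose origin is the TCP and whose axes are the tool frame's). Camera axes: x right, y down, z forward; pixel columns grow to the right and rows downward; lengths in mm; the calibration is good to about 2 mm. A picture is of the moment at which its call begins: read the wrist's pose just before it. get_calibration takes no time and is no camera call.
- finish_job(): hands the job in, once; it reports no verdict.
The state is a dict: "clock": time; "q": joint angles; "joint_velocities": joint speeds; "joint_torque": joint torques, N m; "tcp_pos": TCP position; "eef_rot": TCP orientation; "wrist_force": force on the tool from outside, world axes, zero at the start; "moment": the same for the moment, N m; "opening": finger opening in mm.
Only numpy, scipy, OpenCV 4.12 (cv2) and the standard library are available. Lean on these libraries where they do the work, as an engineer would, in place of code of your own. Each camera call takes 0.05 s, during which the arm holds its last target. There are 200 camera calls.

## Working session

There is one attempt and no reset: what is moved stays moved. The work goes in short steps, Python scripts to look and compute and a tool call to move; the robot and the scene stay as the last step left them, time stands still between calls to the robot, and variables do not carry over. Pictures are saved under pics/ and viewed, about 8 in all and at most 12, crops included, and the job is handed in when it is done.

Besides the shell and the picture viewer there is one more tool, called after "Call:" in YAML: its name, and indented under it one key for each argument. send_rows: Moves the arm, as the interface text tells. Its arguments: {"type":"object","properties":{"targets":{"type":"array","items":{"type":"array"}}},"required":["targets"]}

```bash
mkdir -p pics; ls
cat > h.py <<'E'
from workcell import *
import numpy as np, cv2
from scipy.spatial.transform import Rotation as R
E
python3 - <<'E'
from h import *
o=get_obs(); print(o)
for n in ("scene","top","wrist"):
    c=get_calibration(n); print(n,{k:np.round(v,4).tolist() for k,v in c.items()})
for n in ("top","scene"):
    cv2.imwrite(f"pics/{n}0.png",camera(n)[:,:,::-1])
E
```

```text
pics
{'clock': 0.0, 'q': array([-1.38326850e+00,  2.63542371e-01, -4.89420443e-02,  1.25941830e+00,
       -2.38425155e-05,  1.41550694e+00]), 'joint_velocities': array([ 0.00104296,  0.0002563 ,  0.00070822, -0.00036084, -0.00035812,
       -0.00053748]), 'joint_torque': array([-6.46135159e-04, -6.37611365e+01,  3.84561968e+01,  1.38249635e-02,
       -1.69326408e-04,  2.53869246e-05]), 'tcp_pos': array([ 176.43115011, -494.24847038,  303.41310729]), 'eef_rot': array([-3.76246393e-04,  8.17355892e-01, -5.76132832e-01, -4.05713462e-04]), 'wrist_force': array([-0.8266433 , -0.76658031,  0.01414861]), 'moment': array([-0.0443181 , -0.0074276 , -0.03985566]), 'opening': 85.58850565590532}
scene {'intrinsics': [[497.2732, 0.0, 281.8846], [0.0, 497.2732, 204.4331], [0.0, 0.0, 1.0]], 'k1': -0.0284, 'eye': [980.7973, -726.111, 1012.5968], 'rotation': [-0.3706, 0.8735, 0.2879, -0.1293]}
top {'intrinsics': [[473.8763, 0.0, 278.7751], [0.0, 473.8763, 203.8128], [0.0, 0.0, 1.0]], 'k1': -0.0688, 'eye': [275.8571, -2.7108, 1432.6173], 'rotation': [0.0469, -0.7021, 0.7093, -0.0427]}
wrist {'intrinsics': [[311.0195, 0.0, 272.4208], [0.0, 311.0195, 206.9633], [0.0, 0.0, 1.0]], 'k1': -0.0619, 'tool_from_camera': [[1.0, 0.0005, -0.0007, 0.2773], [-0.0003, 0.9651, 0.2617, -65.986], [0.0008, -0.2617, 0.9651, -69.7997], [0.0, 0.0, 0.0, 1.0]]}
```

View pics/top0.png

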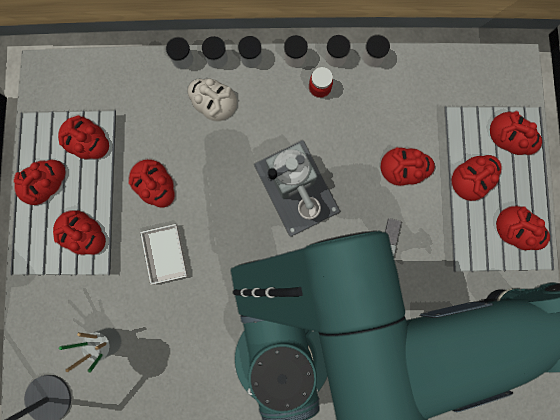

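View pics/scene0.png

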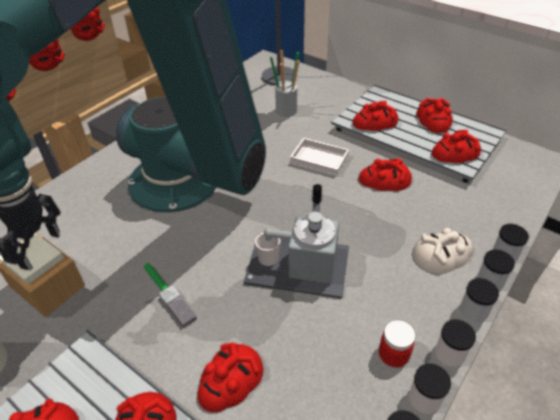

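The top view shows the dispenser at about (295,180) px, with the spout towards the lower right and the black grip at about (272,174). In the scene view the grip is at about (317,193) and the shaft top at about (315,222). I'll zoom in on both.

Run:
```python
import cv2,numpy as np
t=cv2.imread("pics/top0.png")[135:240,245:345]; s=cv2.imread("pics/scene0.png")[175:300,240:355]
f=lambda i,k:cv2.resize(i,None,fx=k,fy=k,interpolation=cv2.INTER_CUBIC)
a=f(t,4);b=f(s,3.36)
H=max(a.shape[0],b.shape[0]); p=lambda i:cv2.copyMakeBorder(i,0,H-i.shape[0],0,0,cv2.BORDER_CONSTANT)
print(a.shape,b.shape)
cv2.imwrite("pics/z0.png",np.hstack([p(a),p(b)]))
```

```text
(420, 400, 3) (420, 386, 3)
```

View pics/z0.png

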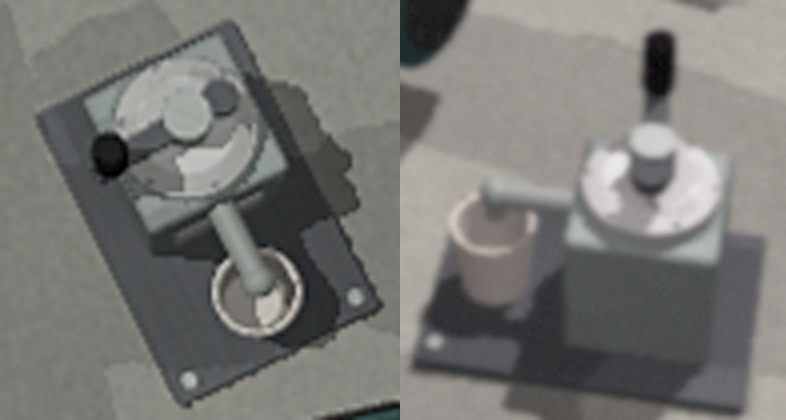

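```bash
cat >> h.py <<'E'
def ray(n,u,v):
    c=get_calibration(n);K=c["intrinsics"]
    p=cv2.undistortPoints(np.array([[[u,v]]],float),K,np.array([c["k1"],0,0,0,0.]))[0,0]
    q=c.get("rotation"); 
    if n=="wrist":
        o=get_obs();T=c["tool_from_camera"];A=R.from_quat(np.roll(o["eef_rot"],-1)).as_matrix()
        return o["tcp_pos"]+A@T[:3,3], A@T[:3,:3]@np.r_[p,1]
    M=np.array(q);M=R.from_quat(np.roll(M,-1)).as_matrix() if M.size==4 else M
    return np.array(c["eye"]),M@np.r_[p,1]
def at(n,u,v,z):
    e,d=ray(n,u,v); return e+d*(z-e[2])/d[2]
E
python3 - <<'E'
from h import *
q=lambda x,y:(x/4+245-.4,y/4+135-.4); s=lambda x,y:((x-400)/3.36+240-.35,y/3.36+175-.35)
print("ax",at("top",*q(186,115),189),at("scene",*s(653,138),187))
print("grip",at("top",*q(110,155),212),at("scene",*s(659,65),208))
print("spout",at("top",*q(256,282),120),"cw",at("top",*q(222,97),184))
for b in((190,380),(356,296)):print("bolt",at("top",*q(*b),14))
for c in((183,403),(38,115),(229,22),(380,305)):print("corner",at("top",*q(*c),12))
E
```

```text
ax [543.20684039 -30.04351519 189.        ] [542.01921073 -27.40200268 187.        ]
grip [512.09894451  20.57208243 212.        ] [515.58956761  18.06925802 208.        ]
spout [438.71184596 -78.8355469  120.        ] cw [556.37106889 -54.52651704 184.        ]
bolt [378.39205912 -34.2384264   14.        ]
bolt [ 440.43286952 -160.18232458   14.        ]
corner [361.33064335 -28.81275769  12.        ]
corner [582.5391519   79.20582727  12.        ]
corner [653.93383837 -68.00233597  12.        ]
corner [ 433.63726111 -178.36387496   12.        ]
```

```bash
cat >> h.py <<'E'
Q0=R.from_quat([0.8174,-0.5761,0,0])   # reference tool orientation
def rel(pts):
    "rows (turn deg, shift cm) for world TCP targets keeping Q0"
    o=get_obs();A=R.from_quat(np.roll(o["eef_rot"],-1))
    t=np.degrees((A.inv()*Q0).as_rotvec())
    print("tcp",o["tcp_pos"].round(2),"F",o["wrist_force"].round(1),"clk",round(o["clock"],2),"open",round(o["opening"],1),"q6",round(o["q"][5],2),"turn",t.round(2))
    s=A.inv().apply(np.atleast_2d(pts)-o["tcp_pos"])/10
    print([ [round(float(v),2) for v in r] for r in s])
E
python3 - <<'E'
from h import *
rel([[176,-494,360],[513,21,345]])
E
```

```text
tcp [ 176.41 -494.29  303.48] F [-0.1 -0.8 -0.3] clk 0.1 open 85.5 q6 1.42 turn [-0.01  0.05 -0.01]
[[-0.05, 0.03, -5.65], [-37.22, -49.02, -4.11]]
```

Call:
send_rows:
  targets:
    - [[0,0,0],[0,0,-5.6],-1]
    - [[0,0,0],[-4,-5.3,-5.6],-1]
    - [[0,0,0],[-8,-10.5,-5.6],-1]
    - [[0,0,0],[-12,-16,-5],-1]
    - [[0,0,0],[-16,-21,-5],-1]
    - [[0,0,0],[-20,-26.3,-5],-1]
    - [[0,0,0],[-24,-31.5,-4.5],-1]
    - [[0,0,0],[-28,-37,-4.1],-1]

```text
clock: 1.1
tcp_pos: [416.4, -126.6, 346.3]
eef_rot: [-0.0, 0.817, -0.576, -0.0]
wrist_force: [1.5, -1.4, 0.3]
opening: 85.3
```

Run:
```python
from h import *
rel([[513,21,345]])
```

```text
tcp [ 416.4  -126.64  346.3 ] F [ 1.5 -1.4  0.3] clk 1.1 open 85.3 q6 2.32 turn [-0.02  0.04 -0.01]
[[-10.66, -14.06, 0.14]]
```

Call:
send_rows:
  targets:
    - [[0,0,0],[-3.5,-4.7,0],-1]
    - [[0,0,0],[-7,-9.4,0],-1]
    - [[0,0,0],[-10.7,-14.1,0.1],-1]
    - [[0,0,0],[-10.7,-14.1,0.1],-1]

```text
clock: 1.6
tcp_pos: [514.4, 24.5, 344.5]
eef_rot: [-0.0, 0.819, -0.574, -0.001]
wrist_force: [-0.6, -1.0, -0.8]
opening: 85.3
```

Run:
```python
from h import *
rel([[513,21,345]])
cv2.imwrite("pics/w0.png",camera("wrist")[:,:,::-1])
```

```text
tcp [514.37  24.53 344.49] F [-0.6 -1.  -0.8] clk 1.6 open 85.3 q6 2.68 turn [0.04 0.09 0.25]
[[0.29, 0.25, -0.05]]
```

View pics/w0.png

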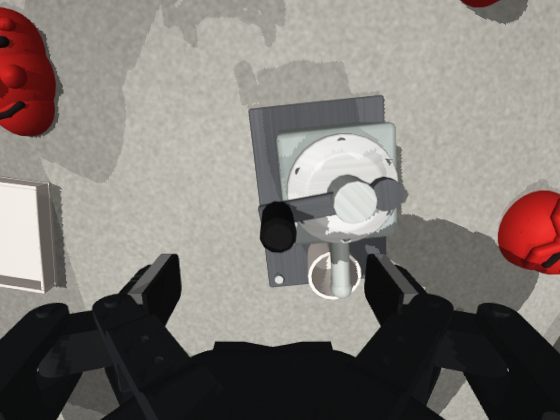

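The wrist view shows the grip top at about (277,234) px, the shaft top at about (356,203) and the spout tip at (341,291). All is clear around the grip.

Run:
```python
from h import *
g=at("wrist",277,234,231);a=at("wrist",356,203,189);s=at("wrist",341,290,120)
print(g,a,s,np.hypot(*(g-a)[:2]))
rel([[*g[:2],345],[*g[:2],272]])
```

```text
[513.24042019  19.7657048  231.        ] [542.2335642  -33.41149553 189.        ] [438.81046888 -81.4977041  120.        ] 60.56745854661656
tcp [513.6   22.95 344.69] F [-0.5 -0.9 -0. ] clk 1.65 open 85.8 q6 2.68 turn [0.05 0.07 0.16]
[[0.29, 0.14, -0.03], [0.3, 0.13, 7.27]]
```

Call:
send_rows:
  targets:
    - [[0,0,0.1],[0.2,0.15,2],-1]
    - [[0,0,0.1],[0.2,0.15,4.5],-1]
    - [[0,0,0.1],[0.2,0.15,6.5],-1]
    - [[0,0,0.1],[0.2,0.15,7.2],-1]
    - [[0,0,0.1],[0.2,0.15,7.2],-1]

```text
clock: 2.28
tcp_pos: [512.5, 20.1, 272.9]
eef_rot: [0.0, 0.817, -0.576, -0.001]
wrist_force: [-0.1, -0.1, -0.6]
opening: 85.1
```

Run:
```python
from h import *
rel([[513.6,20.9,271]])
cv2.imwrite("pics/w1.png",camera("wrist")[:,:,::-1])
```

```text
tcp [512.5   20.06 272.9 ] F [-0.1 -0.1 -0.6] clk 2.27 open 85.1 q6 2.68 turn [0.07 0.08 0.01]
[[-0.04, -0.13, 0.19]]
```

View pics/w1.png

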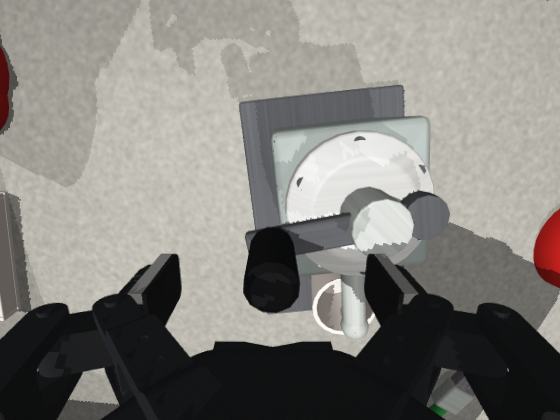

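The grip top is now at about (271,284) px, midway between the pads (columns 180 and 366). I'll check the y offset.

Run:
```python
from h import *
g=at("wrist",271,284,231);a=at("wrist",384,226,189);s=at("wrist",353,327,120)
print(g,a,s,np.hypot(*(g-a)[:2]))
rel([[*g[:2],271]])
```

```text
[515.91141459  21.71239679 231.        ] [545.59695047 -30.55661806 189.        ] [442.08341266 -77.24851674 120.        ] 60.11057273497012
tcp [512.78  20.16 273.33] F [-0.8  0.   1.2] clk 2.33 open 85.3 q6 2.68 turn [0.02 0.05 0.03]
[[-0.04, -0.35, 0.23]]
```

Call:
send_rows:
  targets:
    - [[0,0,0],[0,-0.1,0.1],0.2]
    - [[0,0,0],[0,-0.1,0.1],0.3]
    - [[0,0,0],[0,-0.1,0.1],0.4]
    - [[0,0,0],[0,-0.1,0.1],0.5]
    - [[0,0,0],[0,-0.1,0.1],1]
    - [[0,0,0],[0,-0.1,0.1],1]

```text
clock: 3.08
tcp_pos: [513.7, 20.9, 272.7]
eef_rot: [-0.001, 0.818, -0.576, -0.001]
wrist_force: [-2.1, 3.3, 4.9]
opening: 22.4
```

Run:
```python
from h import *
print(get_obs()["moment"])
rel([[513.6,20.9,271]])
```

```text
[0.68985083 0.35708046 0.01154346]
tcp [513.67  20.9  272.69] F [-2.1  3.3  4.9] clk 3.08 open 22.4 q6 2.68 turn [-0.01  0.09  0.05]
[[-0.0, 0.01, 0.17]]
```

```bash
cat >> h.py <<'E'
def arc(C,degs,r=60,z=272.5):
    "print state in polar form about C and rows to the given angles"
    o=get_obs();d=o["tcp_pos"][:2]-C;th=np.arctan2(d[1],d[0]);F=o["wrist_force"][:2]
    print("th %.2f r %.2f Frad %.1f Ftan(acw) %.1f"%(np.degrees(th),np.hypot(*d),F@[np.cos(th),np.sin(th)],F@[-np.sin(th),np.cos(th)]))
    a=np.radians(degs); rel(np.c_[C[0]+r*np.cos(a),C[1]+r*np.sin(a),z+0*a])
C=np.array([543.2,-31.3])
E
python3 - <<'E'
from h import *
arc(C,[121,124,127,130,133,136,138,139])
E
```

```text
th 119.50 r 59.97 Frad 3.9 Ftan(acw) 0.3
tcp [513.67  20.9  272.69] F [-2.1  3.3  4.9] clk 3.08 open 22.4 q6 2.68 turn [-0.01  0.09  0.05]
[[0.03, 0.15, 0.02], [0.1, 0.46, 0.02], [0.18, 0.76, 0.02], [0.28, 1.06, 0.02], [0.4, 1.35, 0.02], [0.53, 1.64, 0.02], [0.63, 1.82, 0.02], [0.68, 1.92, 0.02]]
```

Call:
send_rows:
  targets:
    - [[0,0,0],[0.03,0.15,0.02],1]
    - [[0,0,0],[0.1,0.46,0.02],1]
    - [[0,0,0],[0.18,0.76,0.02],1]
    - [[0,0,0],[0.28,1.06,0.02],1]
    - [[0,0,0],[0.4,1.35,0.02],1]
    - [[0,0,0],[0.53,1.64,0.02],1]
    - [[0,0,0],[0.63,1.82,0.02],1]
    - [[0,0,0],[0.68,1.92,0.02],1]

```text
clock: 4.08
tcp_pos: [498.0, 7.8, 272.6]
eef_rot: [-0.001, 0.818, -0.576, -0.0]
wrist_force: [3.8, 1.4, 4.4]
opening: 22.5
```

Run:
```python
from h import *
arc(C,[142,145,149,153,157,160,162,163])
```

```text
th 139.17 r 59.74 Frad -2.0 Ftan(acw) -3.5
tcp [498.     7.76 272.62] F [3.8 1.4 4.4] clk 4.08 open 22.5 q6 2.65 turn [-0.04  0.07  0.03]
[[0.13, 0.27, 0.01], [0.3, 0.53, 0.01], [0.56, 0.86, 0.01], [0.83, 1.18, 0.01], [1.13, 1.47, 0.01], [1.37, 1.68, 0.01], [1.53, 1.81, 0.01], [1.62, 1.87, 0.01]]
```

Call:
send_rows:
  targets:
    - [[0,0,0],[0.13,0.27,0],1]
    - [[0,0,0],[0.3,0.53,0],1]
    - [[0,0,0],[0.56,0.86,0],1]
    - [[0,0,0],[0.83,1.18,0],1]
    - [[0,0,0],[1.13,1.47,0],1]
    - [[0,0,0],[1.37,1.68,0],1]
    - [[0,0,0],[1.53,1.81,0],1]
    - [[0,0,0],[1.62,1.87,0],1]

```text
clock: 5.08
tcp_pos: [486.3, -14.1, 272.6]
eef_rot: [-0.001, 0.818, -0.576, 0.0]
wrist_force: [8.2, 1.0, 1.7]
opening: 22.2
```

Run:
```python
from h import *
arc(C,[164,165,166,167,168,169,170,170])
```

```text
th 163.16 r 59.48 Frad -7.5 Ftan(acw) -3.3
tcp [486.27 -14.07 272.63] F [8.2 1.  1.7] clk 5.08 open 22.2 q6 2.6 turn [-0.1   0.04  0.03]
[[0.04, 0.09, 0.01], [0.13, 0.15, 0.01], [0.21, 0.21, 0.01], [0.3, 0.27, 0.01], [0.39, 0.33, 0.01], [0.48, 0.38, 0.01], [0.57, 0.43, 0.01], [0.57, 0.43, 0.01]]
```

Run:
```python
from h import *
from scipy.optimize import least_squares
P=np.array([[513.67,20.9],[498.0,7.76],[486.27,-14.07]])
s=least_squares(lambda c:np.hypot(*(P-c).T)-60,C);print(s.x,s.fun)
arc(s.x,[165,167,169,170.5,170.5])
```

```text
[543.8415344  -30.95877142] [-0.00288623  0.0049126  -0.0023986 ]
th 163.65 r 60.00 Frad -7.6 Ftan(acw) -3.2
tcp [486.27 -14.07 272.63] F [8.2 1.  1.7] clk 5.08 open 22.2 q6 2.6 turn [-0.1   0.04  0.03]
[[0.11, 0.08, 0.01], [0.29, 0.2, 0.01], [0.47, 0.31, 0.01], [0.6, 0.39, 0.01], [0.6, 0.39, 0.01]]
```

Call:
send_rows:
  targets:
    - [[0,0,0],[0.11,0.08,0],1]
    - [[0,0,0],[0.29,0.2,0],1]
    - [[0,0,0],[0.47,0.31,0],1]
    - [[0,0,0],[0.57,0.37,0],1]
    - [[0,0,0],[0.6,0.39,0],1]
    - [[0,0,0],[0.6,0.39,0],1]

```text
clock: 5.82
tcp_pos: [484.7, -21.1, 272.6]
eef_rot: [-0.001, 0.818, -0.576, 0.0]
wrist_force: [5.4, 1.5, 2.7]
opening: 22.8
```

```bash
sed -i 's/^C=.*/C=np.array([543.8,-31.0])/' h.py
python3 - <<'E'
from h import *
arc(C,[171.5,172.5,173.5])
A=Q0.inv()
for t in range(171,242,6):
    d=A.apply([-3*np.sin(np.radians(t+1.5)),3*np.cos(np.radians(t+1.5)),0])/10
    p=C+60*np.array([np.cos(np.radians(t)),np.sin(np.radians(t))])
    print(t,p.round(1),d.round(3))
E
```

```text
th 170.49 r 59.90 Frad -5.1 Ftan(acw) -2.4
tcp [484.72 -21.1  272.59] F [5.4 1.5 2.7] clk 5.83 open 22.8 q6 2.59 turn [-0.12  0.05  0.02]
[[0.09, 0.06, 0.01], [0.18, 0.11, 0.01], [0.27, 0.16, 0.01]]
171 [484.5 -21.6] [0.267 0.137 0.   ]
177 [483.9 -27.9] [0.28  0.108 0.   ]
183 [483.9 -34.1] [0.29  0.078 0.   ]
189 [484.5 -40.4] [0.296 0.048 0.   ]
195 [485.8 -46.5] [0.3   0.016 0.   ]
201 [487.8 -52.5] [ 0.3   -0.015  0.   ]
207 [490.3 -58.2] [ 0.296 -0.046  0.   ]
213 [493.5 -63.7] [ 0.29  -0.077  0.   ]
219 [497.2 -68.8] [ 0.28  -0.107  0.   ]
225 [501.4 -73.4] [ 0.268 -0.136  0.   ]
231 [506.  -77.6] [ 0.252 -0.163  0.   ]
237 [511.1 -81.3] [ 0.234 -0.188  0.   ]
```

Call:
send_rows:
  targets:
    - [[0,0,0],[0.09,0.05,0],1]
    - [[0,0,0],[0.18,0.1,0],1]
    - [[0,0,0],[0.27,0.14,0],1]
    - [[0,0,0],[0.27,0.14,0],1]

```text
clock: 6.32
tcp_pos: [484.3, -24.1, 272.6]
eef_rot: [-0.001, 0.818, -0.576, 0.0]
wrist_force: [4.5, 2.9, 3.9]
opening: 22.4
```

Call:
send_rows:
  targets:
    - [[0,0,0],[0.09,0.04,0],1]
    - [[0,0,0],[0.18,0.08,0],1]
    - [[0,0,0],[0.27,0.12,0],1]
    - [[0,0,0],[0.27,0.12,0],1]

```text
clock: 6.82
tcp_pos: [484.1, -27.1, 272.6]
eef_rot: [-0.002, 0.817, -0.576, 0.0]
wrist_force: [3.9, 3.0, 3.5]
opening: 22.3
```

Call:
send_rows:
  targets:
    - [[0,0,0],[0.09,0.04,0],1]
    - [[0,0,0],[0.19,0.07,0],1]
    - [[0,0,0],[0.28,0.11,0],1]
    - [[0,0,0],[0.28,0.11,0],1]

```text
clock: 7.32
tcp_pos: [484.0, -30.1, 272.5]
eef_rot: [-0.002, 0.818, -0.576, 0.0]
wrist_force: [4.7, 2.7, 4.2]
opening: 22.4
```

Call:
send_rows:
  targets:
    - [[0,0,0],[0.09,0.03,0],1]
    - [[0,0,0],[0.19,0.06,0],1]
    - [[0,0,0],[0.28,0.09,0],1]
    - [[0,0,0],[0.28,0.09,0],1]

```text
clock: 7.82
tcp_pos: [483.9, -32.1, 272.5]
eef_rot: [-0.003, 0.818, -0.576, -0.001]
wrist_force: [4.5, 11.2, 5.3]
opening: 22.1
```

Call:
send_rows:
  targets:
    - [[0,0,0],[0.1,0.03,0],1]
    - [[0,0,0],[0.1,0.03,0],1]
    - [[0,0,0],[0.1,0.03,0],1]
    - [[0,0,0],[0.1,0.03,0],1]
    - [[0,0,0],[0.1,0.03,0],1]

```text
clock: 8.45
tcp_pos: [483.9, -32.2, 272.5]
eef_rot: [-0.004, 0.818, -0.575, -0.001]
wrist_force: [5.3, 11.8, 5.1]
opening: 22.1
```

Run:
```python
from h import *
arc(C,[181])
```

```text
th -178.82 r 59.92 Frad -5.5 Ftan(acw) -11.7
tcp [483.89 -32.24 272.49] F [ 5.3 11.8  5.1] clk 8.45 open 22.1 q6 2.56 turn [-0.32  0.42  0.11]
[[-0.02, 0.0, -0.0]]
```

Run:
```python
from h import *
arc(C,[179,174,166,156,145,134,125,120])
```

```text
th -178.82 r 59.92 Frad -5.5 Ftan(acw) -11.7
tcp [483.89 -32.24 272.49] F [ 5.3 11.8  5.1] clk 8.45 open 22.1 q6 2.56 turn [-0.32  0.42  0.11]
[[-0.22, -0.07, 0.0], [-0.7, -0.28, 0.01], [-1.43, -0.69, 0.01], [-2.24, -1.35, 0.02], [-2.99, -2.22, 0.03], [-3.56, -3.22, 0.04], [-3.88, -4.1, 0.05], [-4.0, -4.61, 0.05]]
```

Call:
send_rows:
  targets:
    - [[-0.3,0.4,0.1],[-0.22,-0.07,0],1]
    - [[-0.3,0.4,0.1],[-0.7,-0.28,0],1]
    - [[-0.3,0.4,0.1],[-1.43,-0.69,0],1]
    - [[-0.3,0.4,0.1],[-2.24,-1.35,0],1]
    - [[-0.3,0.4,0.1],[-2.99,-2.22,0],1]
    - [[-0.3,0.4,0.1],[-3.56,-3.22,0],1]
    - [[-0.3,0.4,0.1],[-3.88,-4.1,0],1]
    - [[-0.3,0.4,0.1],[-4,-4.61,0],1]

```text
clock: 9.45
tcp_pos: [513.8, 21.2, 272.7]
eef_rot: [0.0, 0.817, -0.576, -0.001]
wrist_force: [-1.3, -4.2, 1.1]
opening: 22.0
```

Run:
```python
from h import *
arc(C,[115,104,90,75,60,46,35,28])
```

```text
th 119.88 r 60.24 Frad -3.0 Ftan(acw) 3.2
tcp [513.79  21.24 272.74] F [-1.3 -4.2  1.1] clk 9.45 open 22.0 q6 2.68 turn [0.05 0.04 0.02]
[[-0.05, -0.51, 0.02], [-0.04, -1.66, 0.02], [0.28, -3.09, 0.02], [0.99, -4.48, 0.02], [2.05, -5.64, 0.02], [3.27, -6.45, 0.02], [4.34, -6.85, 0.02], [5.06, -7.0, 0.01]]
```

Call:
send_rows:
  targets:
    - [[0,0,0],[-0.05,-0.51,0],1]
    - [[0,0,0],[-0.04,-1.66,0],1]
    - [[0,0,0],[0.28,-3.09,0],1]
    - [[0,0,0],[0.99,-4.48,0],1]
    - [[0,0,0],[2.05,-5.64,0],1]
    - [[0,0,0],[3.27,-6.45,0],1]
    - [[0,0,0],[4.34,-6.85,0],1]
    - [[0,0,0],[5.06,-7,0],1]

```text
clock: 10.45
tcp_pos: [597.7, -3.2, 272.7]
eef_rot: [-0.0, 0.817, -0.576, -0.0]
wrist_force: [1.5, 5.2, 3.1]
opening: 22.2
```

Run:
```python
from h import *
arc(C,[22,11,-4,-20,-36,-51,-62,-68])
```

```text
th 27.24 r 60.67 Frad 3.7 Ftan(acw) 4.0
tcp [597.74  -3.23 272.74] F [1.5 5.2 3.1] clk 10.45 open 22.2 q6 2.66 turn [-0.03  0.06  0.02]
[[0.56, 0.02, 0.02], [1.7, 0.08, 0.02], [3.21, 0.52, 0.02], [4.63, 1.4, 0.02], [5.75, 2.63, 0.02], [6.46, 4.03, 0.02], [6.74, 5.14, 0.01], [6.79, 5.77, 0.01]]
```

Call:
send_rows:
  targets:
    - [[0,0,0],[0.56,0.02,0],1]
    - [[0,0,0],[1.7,0.08,0],1]
    - [[0,0,0],[3.21,0.52,0],1]
    - [[0,0,0],[4.63,1.4,0],1]
    - [[0,0,0],[5.75,2.63,0],1]
    - [[0,0,0],[6.46,4.03,0],1]
    - [[0,0,0],[6.74,5.14,0],1]
    - [[0,0,0],[6.79,5.77,0],1]

```text
clock: 11.45
tcp_pos: [565.4, -86.9, 272.7]
eef_rot: [-0.001, 0.817, -0.576, -0.0]
wrist_force: [1.9, 5.7, 1.8]
opening: 22.4
```

```bash
sed -i 's/^C=.*/C=np.array([544.1,-30.9])/' h.py
python3 - <<'E'
from h import *
arc(C,[-74,-86,-102,-119,-136,-152,-164,-170])
E
```

```text
th -69.18 r 59.95 Frad -4.6 Ftan(acw) 3.8
tcp [565.41 -86.93 272.69] F [1.9 5.7 1.8] clk 11.45 open 22.4 q6 2.5 turn [-0.03  0.07 -0.01]
[[-0.01, 0.5, 0.02], [-0.22, 1.74, 0.02], [-0.89, 3.27, 0.02], [-2.03, 4.63, 0.02], [-3.52, 5.59, 0.02], [-5.12, 6.06, 0.02], [-6.37, 6.11, 0.02], [-7.0, 6.04, 0.02]]
```

Call:
send_rows:
  targets:
    - [[0,0,0],[-0.01,0.5,0],1]
    - [[0,0,0],[-0.22,1.74,0],1]
    - [[0,0,0],[-0.89,3.27,0],1]
    - [[0,0,0],[-2.03,4.63,0],1]
    - [[0,0,0],[-3.52,5.59,0],1]
    - [[0,0,0],[-5.12,6.06,0],1]
    - [[0,0,0],[-6.37,6.11,0],1]
    - [[0,0,0],[-7,6.04,0],1]

```text
clock: 12.45
tcp_pos: [485.1, -41.4, 272.8]
eef_rot: [-0.0, 0.817, -0.576, 0.001]
wrist_force: [6.6, -1.6, -3.1]
opening: 22.1
```

Run:
```python
from h import *
arc(C,[184,172,156,139,122,106,94,88])
```

```text
th -169.88 r 59.91 Frad -6.2 Ftan(acw) 2.8
tcp [485.13 -41.42 272.81] F [ 6.6 -1.6 -3.1] clk 12.45 open 22.1 q6 2.55 turn [-0.06 -0.05 -0.  ]
[[-0.63, -0.13, 0.03], [-1.79, -0.59, 0.03], [-3.15, -1.57, 0.03], [-4.24, -2.97, 0.03], [-4.87, -4.62, 0.03], [-5.0, -6.29, 0.03], [-4.79, -7.53, 0.03], [-4.59, -8.12, 0.04]]
```

Call:
send_rows:
  targets:
    - [[0,0,0],[-0.63,-0.13,0],1]
    - [[0,0,0],[-1.79,-0.59,0],1]
    - [[0,0,0],[-3.15,-1.57,0],1]
    - [[0,0,0],[-4.24,-2.97,0],1]
    - [[0,0,0],[-4.87,-4.62,0],1]
    - [[0,0,0],[-5,-6.29,0],1]
    - [[0,0,0],[-4.79,-7.53,0],1]
    - [[0,0,0],[-4.59,-8.12,0],1]

```text
clock: 13.45
tcp_pos: [546.9, 29.5, 272.7]
eef_rot: [-0.0, 0.818, -0.576, 0.0]
wrist_force: [-4.2, 1.0, 3.5]
opening: 21.9
```

Run:
```python
from h import *
arc(C,[82,70,54,37,20,3,-10,-17])
```

```text
th 87.35 r 60.50 Frad 0.8 Ftan(acw) 4.2
tcp [546.9   29.53 272.69] F [-4.2  1.   3.5] clk 13.45 open 21.9 q6 2.7 turn [-0.06  0.    0.02]
[[0.28, -0.49, 0.02], [0.98, -1.53, 0.02], [2.21, -2.66, 0.02], [3.81, -3.43, 0.02], [5.56, -3.7, 0.02], [7.32, -3.45, 0.02], [8.57, -2.92, 0.02], [9.18, -2.51, 0.02]]
```

Call:
send_rows:
  targets:
    - [[0,0,0],[0.28,-0.49,0],1]
    - [[0,0,0],[0.98,-1.53,0],1]
    - [[0,0,0],[2.21,-2.66,0],1]
    - [[0,0,0],[3.81,-3.43,0],1]
    - [[0,0,0],[5.56,-3.7,0],1]
    - [[0,0,0],[7.32,-3.45,0],1]
    - [[0,0,0],[8.57,-2.92,0],1]
    - [[0,0,0],[9.18,-2.51,0],1]

```text
clock: 14.45
tcp_pos: [601.2, -49.5, 272.8]
eef_rot: [-0.001, 0.817, -0.576, 0.0]
wrist_force: [1.5, 4.8, 1.7]
opening: 22.3
```

Run:
```python
from h import *
arc(C,[-23,-36,-52,-69,-86,-103,-116,-122])
```

```text
th -18.02 r 60.09 Frad -0.1 Ftan(acw) 5.0
tcp [601.24 -49.48 272.75] F [1.5 4.8 1.7] clk 14.45 open 22.3 q6 2.58 turn [-0.07  0.   -0.02]
[[0.39, 0.34, 0.02], [1.28, 1.37, 0.02], [2.02, 2.87, 0.02], [2.33, 4.61, 0.02], [2.11, 6.37, 0.02], [1.38, 7.99, 0.02], [0.53, 9.05, 0.01], [0.06, 9.46, 0.01]]
```

Call:
send_rows:
  targets:
    - [[0,0,0],[0.39,0.34,0],1]
    - [[0,0,0],[1.28,1.37,0],1]
    - [[0,0,0],[2.02,2.87,0],1]
    - [[0,0,0],[2.33,4.61,0],1]
    - [[0,0,0],[2.11,6.37,0],1]
    - [[0,0,0],[1.38,7.99,0],1]
    - [[0,0,0],[0.53,9.05,0],1]
    - [[0,0,0],[0.06,9.46,0],1]

```text
clock: 15.45
tcp_pos: [511.8, -81.5, 272.7]
eef_rot: [-0.001, 0.817, -0.576, 0.001]
wrist_force: [8.6, 7.5, -4.0]
opening: 22.3
```

Run:
```python
from h import *
arc(C,[-128,-141,-157,-174,-191,-208,-221,-227])
```

```text
th -122.56 r 60.08 Frad -11.0 Ftan(acw) 3.3
tcp [511.76 -81.53 272.74] F [ 8.6  7.5 -4. ] clk 15.45 open 22.3 q6 2.48 turn [-0.18  0.04 -0.01]
[[-0.47, 0.32, 0.02], [-1.69, 0.91, 0.02], [-3.33, 1.24, 0.02], [-5.1, 1.08, 0.02], [-6.74, 0.42, 0.03], [-8.12, -0.7, 0.03], [-8.91, -1.8, 0.04], [-9.19, -2.37, 0.04]]
```

Call:
send_rows:
  targets:
    - [[0,0,0],[-0.47,0.32,0],1]
    - [[0,0,0],[-1.69,0.91,0],1]
    - [[0,0,0],[-3.33,1.24,0],1]
    - [[0,0,0],[-5.1,1.08,0],1]
    - [[0,0,0],[-6.74,0.42,0],1]
    - [[0,0,0],[-8.12,-0.7,0],1]
    - [[0,0,0],[-8.91,-1.8,0],1]
    - [[0,0,0],[-9.19,-2.37,0],1]

```text
clock: 16.45
tcp_pos: [503.2, 13.3, 272.8]
eef_rot: [-0.001, 0.817, -0.576, 0.0]
wrist_force: [-1.1, -4.3, 0.9]
opening: 22.5
```

Run:
```python
from h import *
arc(C,[127,114,98,81,64,47,34,28])
```

```text
th 132.79 r 60.24 Frad -2.4 Ftan(acw) 3.7
tcp [503.18  13.31 272.76] F [-1.1 -4.3  0.9] clk 16.45 open 22.5 q6 2.66 turn [-0.13  0.03  0.01]
[[-0.19, -0.58, 0.03], [-0.44, -1.91, 0.03], [-0.34, -3.58, 0.03], [0.28, -5.24, 0.04], [1.35, -6.66, 0.04], [2.78, -7.7, 0.04], [4.05, -8.18, 0.04], [4.67, -8.3, 0.04]]
```

Call:
send_rows:
  targets:
    - [[0,0,0],[-0.19,-0.58,0],1]
    - [[0,0,0],[-0.44,-1.91,0],1]
    - [[0,0,0],[-0.34,-3.58,0],1]
    - [[0,0,0],[0.28,-5.24,0],1]
    - [[0,0,0],[1.35,-6.66,0],1]
    - [[0,0,0],[2.78,-7.7,0],1]
    - [[0,0,0],[4.05,-8.18,0],1]
    - [[0,0,0],[4.67,-8.3,0],1]

```text
clock: 17.45
tcp_pos: [597.5, -3.1, 272.8]
eef_rot: [-0.001, 0.817, -0.576, 0.0]
wrist_force: [-0.0, 4.1, 0.5]
opening: 21.8
```

Run:
```python
from h import *
arc(C,[22,10,-6,-23,-40,-57,-70,-76])
```

```text
th 27.48 r 60.19 Frad 1.9 Ftan(acw) 3.7
tcp [597.5   -3.13 272.83] F [-0.   4.1  0.5] clk 17.45 open 21.8 q6 2.66 turn [-0.16  0.07 -0.01]
[[0.57, -0.03, 0.03], [1.83, 0.05, 0.03], [3.42, 0.55, 0.03], [4.89, 1.55, 0.02], [6.0, 2.93, 0.02], [6.66, 4.58, 0.01], [6.82, 5.92, 0.01], [6.79, 6.55, 0.01]]
```

Call:
send_rows:
  targets:
    - [[0,0,0],[0.57,-0.03,0],1]
    - [[0,0,0],[1.83,0.05,0],1]
    - [[0,0,0],[3.42,0.55,0],1]
    - [[0,0,0],[4.89,1.55,0],1]
    - [[0,0,0],[6,2.93,0],1]
    - [[0,0,0],[6.66,4.58,0],1]
    - [[0,0,0],[6.82,5.92,0],1]
    - [[0,0,0],[6.79,6.55,0],1]

```text
clock: 18.45
tcp_pos: [557.4, -89.5, 272.7]
eef_rot: [-0.002, 0.817, -0.576, 0.0]
wrist_force: [2.7, 7.4, -0.1]
opening: 22.3
```

Run:
```python
from h import *
arc(C,[-82,-94,-109,-125,-141,-155,-164,-169])
```

```text
th -77.24 r 60.05 Frad -6.6 Ftan(acw) 4.2
tcp [557.36 -89.47 272.69] F [ 2.7  7.4 -0.1] clk 18.45 open 22.3 q6 2.49 turn [-0.18  0.11 -0.04]
[[-0.08, 0.49, 0.02], [-0.46, 1.69, 0.01], [-1.27, 3.03, 0.01], [-2.49, 4.18, 0.01], [-3.97, 4.94, 0.01], [-5.4, 5.26, 0.01], [-6.34, 5.27, 0.02], [-6.86, 5.22, 0.02]]
```

Call:
send_rows:
  targets:
    - [[0,0,0],[-0.08,0.49,0],1]
    - [[0,0,0],[-0.46,1.69,0],1]
    - [[0,0,0],[-1.27,3.03,0],1]
    - [[0,0,0],[-2.49,4.18,0],1]
    - [[0,0,0],[-3.97,4.94,0],1]
    - [[0,0,0],[-5.4,5.26,0],1]
    - [[0,0,0],[-6.34,5.27,0],1]
    - [[0,0,0],[-6.86,5.22,0],1]

```text
clock: 19.45
tcp_pos: [485.2, -42.9, 272.8]
eef_rot: [-0.002, 0.817, -0.576, 0.001]
wrist_force: [8.2, -1.5, -5.9]
opening: 22.0
```

Run:
```python
from h import *
arc(C,[-171,-174,-177,-179.5,-180.5,-180.5])
```

```text
th -168.45 r 60.16 Frad -7.7 Ftan(acw) 3.1
tcp [485.15 -42.95 272.85] F [ 8.2 -1.5 -5.9] clk 19.45 open 22.0 q6 2.54 turn [-0.25 -0.01 -0.05]
[[-0.26, -0.06, 0.03], [-0.57, -0.13, 0.04], [-0.87, -0.21, 0.04], [-1.12, -0.29, 0.04], [-1.22, -0.32, 0.04], [-1.22, -0.32, 0.04]]
```

Call:
send_rows:
  targets:
    - [[0,0,0],[-0.26,-0.06,0],1]
    - [[0,0,0],[-0.57,-0.13,0],1]
    - [[0,0,0],[-0.87,-0.21,0],1]
    - [[0,0,0],[-1.12,-0.29,0],1]
    - [[0,0,0],[-1.2,-0.32,0],1]
    - [[0,0,0],[-1.2,-0.32,0],1]

```text
clock: 20.2
tcp_pos: [483.9, -31.6, 272.8]
eef_rot: [-0.001, 0.817, -0.577, 0.002]
wrist_force: [4.6, -1.9, -4.2]
opening: 22.2
```

Run:
```python
from h import *
arc(C,[-180.2])
```

```text
th -179.31 r 60.20 Frad -4.6 Ftan(acw) 2.0
tcp [483.9  -31.63 272.83] F [ 4.6 -1.9 -4.2] clk 20.2 open 22.2 q6 2.57 turn [-0.26 -0.13 -0.09]
[[-0.08, -0.05, 0.03]]
```

Call:
send_rows:
  targets:
    - [[0,0,0],[0,0,0],0.3]
    - [[0,0,0],[0,0,0],0]
    - [[0,0,0],[0,0,0],-0.5]
    - [[0,0,0],[0,0,0],-0.5]
    - [[0,0,0],[0,0,-1.5],-0.5]
    - [[0,0,0],[0,0,-4],-0.5]
    - [[0,0,0],[0,0,-8],-0.5]
    - [[0,0,0],[0,0,-11],-0.5]

```text
clock: 21.2
tcp_pos: [483.3, -31.5, 384.3]
eef_rot: [-0.001, 0.817, -0.577, 0.003]
wrist_force: [0.1, -0.2, 0.5]
opening: 63.8
```

Run:
```python
from h import *
rel([[484,-31,385]])
w=camera("wrist");t=camera("top")
cv2.imwrite("pics/end.png",np.hstack([cv2.resize(w,(400,300)),cv2.resize(t,(400,300))])[:,:,::-1])
```

```text
tcp [483.28 -31.49 384.34] F [ 0.1 -0.2  0.5] clk 21.2 open 63.8 q6 2.57 turn [-0.29 -0.16 -0.08]
[[-0.02, -0.08, -0.07]]
```

View pics/end.png

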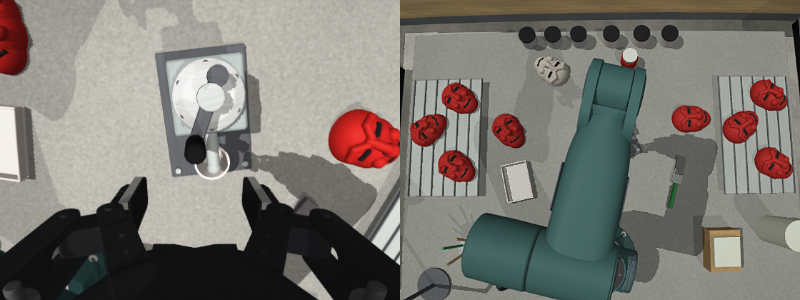

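The grip, at about (194,143) in the half-size wrist view, stands free with the shaft at (211,97). The cup, masks, tray and brush look undisturbed.

Run:
```python
from h import *
g=at("wrist",272,200,231);a=at("wrist",295,136,189);d=g-a
print(g,a,np.hypot(*d[:2]),np.degrees(np.arctan2(d[1],d[0])))
o=get_obs();print(o["wrist_force"],o["joint_velocities"].round(3))
finish_job()
```

```text
[495.1978015  -28.19704313 231.        ] [544.30356972 -31.35605306 189.        ] 49.20727401365806 176.3191926799382
[-0.11124389  0.18922556 -0.66271421] [ 0.     0.017 -0.086 -0.071  0.001  0.   ]
the job is handed in; nothing more can be done
```

The dispenser is zeroed, cranked three full turns clockwise from its stop and released, and I've handed the job in. It reports no verdict.

- **Stop:** I gripped the crank's handle and turned it anticlockwise. It came up against the stop at a grip angle of about 181° under load, which is about 180° once the arm's flex is taken off. I held it there with 11–12 N for about 0.6 s. The highest force I read along the arc was about 12 N. I only read forces at the end of each move, so brief peaks in between would not show.
- **Three turns:** The last reading before letting go was within 1° of three full turns. I then opened the fingers and lifted clear, and the wrist force dropped to about zero.
- **Final check:** The last pictures show the cup, masks, tray and brush undisturbed by eye; I did not measure them.
- **Disagreement:** The last picture gave a rough grip angle of 176° against 180.7° from the arm. It also put the grip only 49 mm from the axis instead of 60 mm, so I trust the arm's reading. Either angle is within the 15° tolerance.

The job took about 21 s of the 72 s allowed.

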